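# Close and lock the sliding-lid weight box

## Task

Close up the wooden weight box without gripping anything: with the fingertips gently push its sliding lid fully home by the rail on it, and only then push the wooden turn button round until it lies square across the box in front of the rail. Do not force the parts against their stops, do not pinch the rail or the button, leave the weights in the box and all the things around it where they are, and finish clear of everything.

Things in the scene. Friction and masses are not known exactly. Their poses are not given: they have to be found in the camera images.
- weight_box: Wooden box, 170 mm long (x), 130 wide (y), side walls 60 high, fixed on a 7 mm panel lying on the bench; place and yaw vary. Origin: centre of its underside. +x points away from the robot, -x is its near end, +y its left, z up. The lid runs in grooves in the side walls. Between the walls at the near end (x -85 to -51 mm) is a solid block, top 48 mm above the underside.
- slide_lid (a joint): How far the lid is open, m: 0 = shut, home against its stop; max 0.09, growing as it comes out over the near end (box -x). Starts 0.05 to 0.085. The lid is a plywood board 124x112x7 mm, top face 56 mm above the box's underside, with a wooden rail on it across its near edge. About 2 N of friction; it stays where it is left.
- rail_face (a point): Middle of the near upright face of the lid's rail (the face to push, to box +x), 65 mm above the box's underside; at box x = -53 mm when the lid is shut. The rail is 98 mm wide (y), 16 thick (x), from 56 to 74 mm above the underside. Axes parallel to the box's.
- turn_button (a joint): Angle, rad, of the turn button, a flat wooden bar that turns about an upright brass screw on the left side wall near the near end. At angle q it points along (-sin q, -cos q) in the box's x, y: 0 = locked, square across the box in front of the shut lid's rail, at its stop; 1.57 = straight out over the near end. Starts 1.75 to 2.25. Friction about 0.03 N m; it stays where it is left.
- button_pivot (a point): On the button's screw axis, half-way up the bar; x = -64, y = +58, z = 66 mm in the box's frame. The bar is 16 mm wide and 10 thick, from 61 to 71 mm above the box's underside, and reaches 62 mm from the screw. The lid's rail passes it freely only at angles over 1.45. Turns with the button.
- button_end (a point): Middle of the bar's free end, on its centre line, 62 mm from the screw, half-way up the bar.
- weight_a: ground steel weight, 30x50x31 mm, inside the box; origin at the centre of its underside
- weight_b: smaller ground steel weight, 25x40x26 mm, inside the box; origin at the centre of its underside
- glue_bottle: small white glue bottle, 34 mm across, 92 mm tall, standing right of the box; origin at the centre of its underside
- glue_pen: yellow glue pen with orange tip, 17x88x17 mm, lying close beside the box's left wall; origin at the centre of its underside

How it is judged:
By the outcome, as a careful person would: the job done as asked, in the order asked, and still so for the second after the job is handed in, with the robot touching nothing.
It also fails if it takes over 43 s, if anything falls off the work surface, if the arm or the gripper's body presses on something with over 40 N, if the wrist force passes 120 N, or if a joint passes its speed limit or range.

## Robot

A 6-joint arm with a two-finger parallel gripper is mounted at the origin on a cart in front of the work surface, level with it; the furniture and walls round the work are solid. World frame = base frame: x ahead of the robot, y to its left, z up, the work surface at z = 0. Lengths are in mm, angles in rad, forces in N, time in s.
With the tool pointing down it reaches from about 375 to 825 mm from the base axis. Payload 5.5 kg.
Tool frame: the origin (TCP) lies midway between the tips of the shut fingers; the grasp point (between the pads) lies grasp_offset behind it (grasp_offset is the distance from the TCP to the grasp point, in mm); z points along the fingers, x is the direction in which the jaws open and shut, and the axes are right-handed (so a half turn about z gives the same grasp; the last joint's range is limited). The gripper opens to 85 mm and grips with 20 to 120 N. Pads are 22 mm wide; open, the fingers measure 114 mm over their backs; the gripper's body (76 mm by 85 mm) begins 54 mm behind the grasp point. The pads swing forward as they close: fully open they stand 13 mm farther back than shut.
Start: joints at [1.18, 0.314, -0.047, 1.21, 0, 1.571], TCP at [228.553, 554.76, 231.299] pointing down, gripper open.
Joint ranges: [-2.67, 2.67], [-0.69, 1.73], [-1.03, 1.25], [-2.08, 2.16], [-1.42, 1.45], [-3.14, 3.14]. Speed limits (rad/s): [2.39, 2.39, 3.01, 3.14, 3.14, 3.14].

## Interface

Orientations are given as a unit quaternion [x, y, z, w].
In Python, from station import * gives the robot as it stands. The module is installed in compiled form; this text tells all that it offers.
- The arm moves only by the tool send_rows, never from a script. Its arguments are lists of equal length, an entry for each row: "fingers": the opening, from 0 (shut) to 1 (fully open); "linear": the shift along the world's x, y, z in mm, a list of three; "turn": the turn about the world's z in rad. In form: {"fingers": [fingers, ...], "linear": [[dx, dy, dz], ...], "turn": [turn, ...]}. A call has 1 to 12 rows; each row is the pose to reach, as a shift and turn from the pose commanded when the call began; what a row does not reach only later rows make up. A row lasts 1/12 s, in which the tool goes at most 41.7 mm and 7.16 degrees, less where a joint would pass 70% of its speed; a pose out of reach is approached as far as the arm can. A call with a gripper value outside its range is refused whole. The fingers move at their own pace and stop on an object; "force" is the grip in N (left out, the last holds). Time passes only in rows, so rows that repeat a pose let the fingers close. It gives the time, the measured TCP pose, the force and the opening at its end, in the units of the state.
- observe(): the state, without advancing time (a new reading comes with each control period).
- read_camera(name): name is "scene" or "side" or "wrist"; returns the picture (400x640x3 uint8, red, green, blue); there is no depth.
- get_calibration(name): a dict with "fovy" (degrees; the focal length in pixels is half the picture's height over the tangent of half this angle, whatever the lens; pixels are square), "cx", "cy" (the principal point, pixels), "D" ([k1, k2, p1, p2, k3] as OpenCV has them; the pictures are not rectified), "R" (3x3) and "t" (3): a world point X has camera coordinates R X + t. Camera axes: x right, y down, z forward; pixel columns grow to the right and rows downward; lengths in mm; the calibration is good to about 2 mm. A picture is of the moment at which its call begins: read the wrist's pose just before it. get_calibration takes no time and is no camera call; for the wrist camera it gives the pose at the moment of the call.
- finish_job(): hands the job in, once; it reports no verdict.
Trained networks look in the newest picture that a camera, given by its name, has taken for a name from the list of things; names that differ only in an ending like _2 or _b are one class to them, and where a whole thing is asked for, a point or a joint stands for the part that bears it (a point fixed in the world has none). Each returns a list of dicts, best first, with "conf" (0 to 1); they miss things now and then, are a little off and sometimes report something else, mostly with a low value. They report only what shows in the picture. A call takes as long as a camera call.
- outline_of(camera, thing): "pixels" (400x640 bool, what is visible of it) and "xy" ([column, row] in pixels, amid what is visible of it).
The state is a dict: "time_s": time; "joint_pos": joint angles; "joint_vel": joint speeds; "joint_torque": joint torques, N m; "tcp_pos": TCP position; "eef_rot": TCP orientation; "force": force on the tool from outside, world axes, zero at the start; "moment": the same for the moment, N m; "opening": finger opening in mm.
Only numpy, scipy, OpenCV 4.12 (cv2) and the standard library are available. Lean on these libraries where they do the work, as an engineer would, in place of code of your own. Each camera call takes 0.05 s, during which the arm holds its last target. There are 200 camera calls.

## Working session

There is one attempt and no reset: what is moved stays moved. The work goes in short steps, Python scripts to look and compute and a tool call to move; the robot and the scene stay as the last step left them, time stands still between calls to the robot, and variables do not carry over. Pictures are saved under pics/ and viewed, about 8 in all and at most 12, crops included, and the job is handed in when it is done.

Besides the shell and the picture viewer there is one more tool, called as name(argument=value, ...), one argument or row to a line, values as JSON. send_rows: Moves the arm, as the interface text tells. Its arguments: {"type":"object","properties":{"fingers":{"type":"array","items":{"type":"number"}},"linear":{"type":"array","items":{"type":"array","items":{"type":"number"}}},"turn":{"type":"array","items":{"type":"number"}},"force":{"type":"number"}},"required":["fingers","linear","turn"]}

```bash
mkdir -p pics; python3 - <<'E'
from station import *
import cv2,numpy as np
s=observe();print(s['time_s'],s['tcp_pos'],s['eef_rot'],s['opening'],s['force'])
ims=[]
for c in ['scene','side']:
    im=read_camera(c); cv2.imwrite(f'pics/{c}0.png',im[:,:,::-1])
    k=get_calibration(c);print(c,k)
    for n in ['weight_box','slide_lid','turn_button','glue_bottle','glue_pen']:
        for r in outline_of(c,n)[:2]: print(c,n,r['conf'],r['xy'],r['pixels'].sum())
print(observe()['time_s'])
E
```

```text
0.0 [228.34156583 554.24433654 230.46115569] [ 8.30950583e-01  5.56345625e-01 -6.79606173e-04  4.60815947e-04] 85.30051811360117 [ 0.08317601 -0.13865862  0.89533927]
scene {'fovy': 42.913875742526365, 'cx': 315.64350274121495, 'cy': 199.59455327158236, 'D': array([-0.13088008,  0.        ,  0.        ,  0.        ,  0.        ]), 'R': array([[-0.85808617, -0.51337847, -0.01143164],
       [-0.35628025,  0.61124122, -0.70671675],
       [ 0.36980065, -0.602351  , -0.70740424]]), 't': array([711.39639861, 121.56744877, 844.12145057])}
scene weight_box 0.94 [328.0, 249.1] 9502
scene turn_button 0.66 [355.0, 256.4] 4101
scene turn_button 0.55 [331.7, 279.4] 567
scene glue_bottle 0.74 [320.7, 186.3] 261
scene glue_pen 0.56 [278.0, 278.2] 343
side {'fovy': 56.28234059918835, 'cx': 313.87463161498044, 'cy': 202.0385271899241, 'D': array([-0.07406739,  0.        ,  0.        ,  0.        ,  0.        ]), 'R': array([[ 0.85287794, -0.52187843,  0.01556069],
       [-0.32779106, -0.55841331, -0.76205485],
       [ 0.40638928,  0.64483911, -0.64732548]]), 't': array([-397.50663025,  433.01053705,  440.86355745])}
side weight_box 0.88 [286.1, 209.9] 4390
side weight_box 0.64 [264.0, 207.7] 1704
side slide_lid 0.65 [265.3, 208.8] 1698
side turn_button 0.57 [253.3, 190.7] 200
side glue_bottle 0.79 [342.5, 227.9] 392
side glue_pen 0.32 [266.9, 208.1] 1737
0.6
```

View pics/scene0.png

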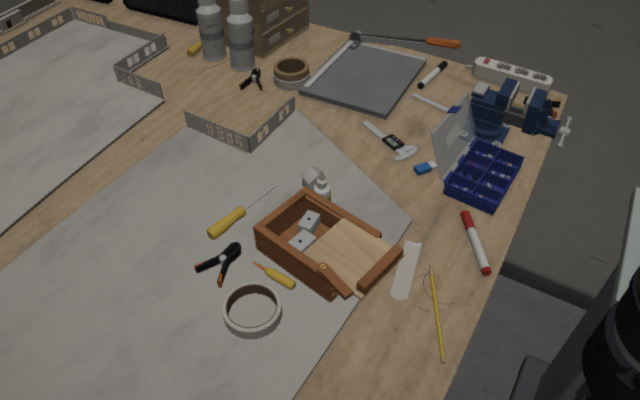

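View pics/side0.png

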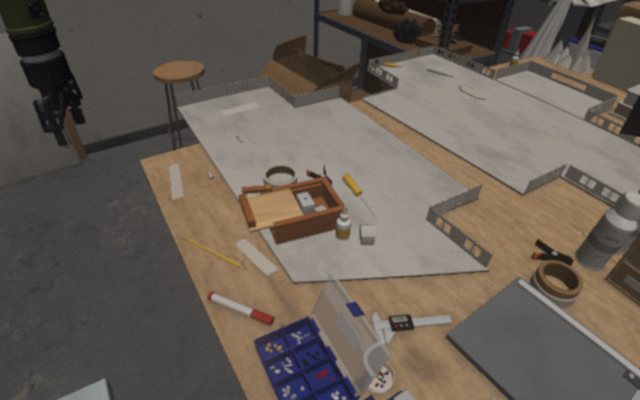

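The scene shows the box at about (328,249) with its lid sticking out to the lower right (rail about (380,268)). The button is near (335,280), the pen at (278,276) and the bottle at (320,187). In the side view the box is at (290,210). I'll enlarge both to pick corners.

```bash
python3 - <<'E'
import cv2
a=cv2.imread('pics/scene0.png')[175:310,240:420]; b=cv2.imread('pics/side0.png')[160:260,225:365]
cv2.imwrite('pics/c1.png',cv2.resize(a,None,fx=4.4,fy=4.4,interpolation=2)); cv2.imwrite('pics/c2.png',cv2.resize(b,None,fx=5.5,fy=5.5,interpolation=2))
E
```

```text
(no output)
```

View pics/c1.png

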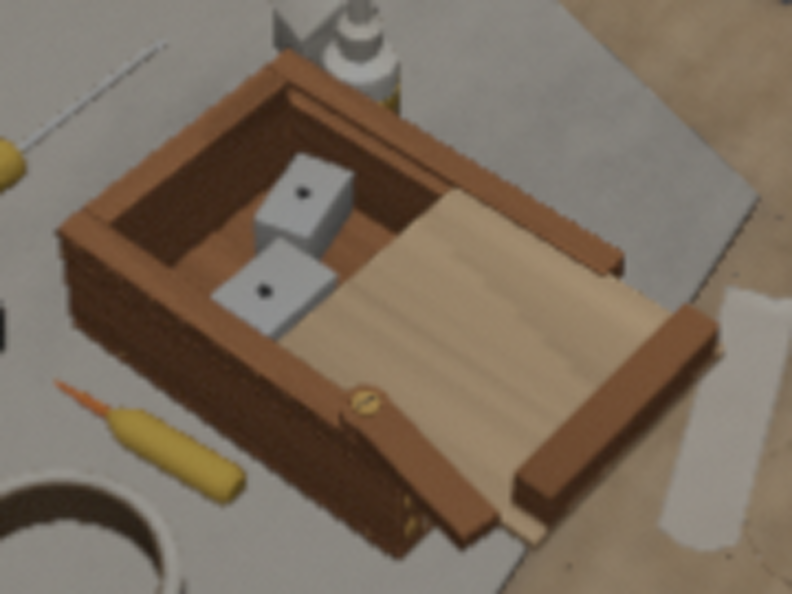

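View pics/c2.png

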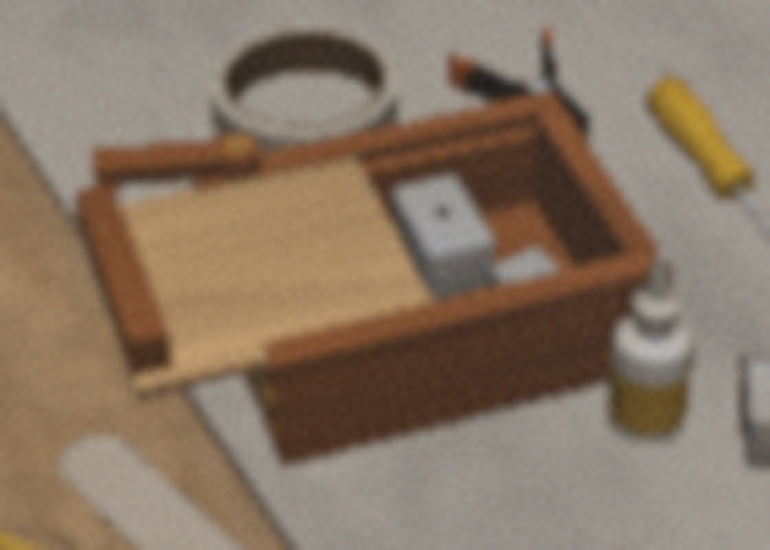

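```bash
cat > fit.py <<'E'
import numpy as np,cv2
from scipy.optimize import least_squares
def proj(k,P):
    f=200/np.tan(np.radians(k['fovy']/2)); K=np.array([[f,0,k['cx']],[0,f,k['cy']],[0,0,1]])
    return cv2.projectPoints(np.float64(P).reshape(-1,1,3),cv2.Rodrigues(k['R'])[0],np.float64(k['t']),K,k['D'])[0][:,0]
def model(p,P):
    x,y,th,d,q=p; out=[]
    for t,a,b,z in P:
        if t=='l': a-=d
        if t=='b': a,b=-64-np.sin(q)*a-np.cos(q)*b, 58-np.cos(q)*a+np.sin(q)*b   # a along bar, b sideways
        out.append([x+np.cos(th)*a-np.sin(th)*b,y+np.sin(th)*a+np.cos(th)*b,z+7])
    return np.array(out)
E
python3 - <<'E'
from station import *
from fit import *
sc=[(('w',85,65,60),62,232),(('w',85,-65,60),287,52),(('w',-85,-65,60),622,258),(('w',-85,65,0),400,558),(('w',85,65,0),75,325),(('b',0,0,73),367,401),
(('l',-37,49,74),515,480),(('l',-53,49,74),550,495),(('l',-53,-49,74),718,325),(('l',-37,-49,74),690,305),(('b',62,0,71),480,526)]
si=[(('w',-85,-65,60),268,358),(('w',-85,-65,0),285,462),(('w',85,-65,60),655,250),(('w',85,65,60),552,98),(('b',0,0,73),238,145),
(('l',-53,49,74),82,198),(('l',-53,-49,74),133,347),(('l',-37,49,74),118,190),(('l',-37,-49,74),165,335),(('b',62,0,71),97,158)]
ks=[get_calibration('scene'),get_calibration('side')]
def uv(L,s,o): return np.array([[(u+.5)/s-.5+o[0],(v+.5)/s-.5+o[1]] for _,u,v in L])
U=[uv(sc,4.4,(240,175)),uv(si,5.5,(225,160))]
for use in [(0,1),(0,),(1,)]:
    f=lambda p: np.concatenate([(proj(ks[i],model(p,[m for m,_,_ in (sc,si)[i]]))-U[i]).ravel() for i in use])
    best=min((least_squares(f,[500,y0,t,60,2],loss='soft_l1') for t in (-.6,0,.6) for y0 in (0,300)),key=lambda r:r.cost)
    print(use,best.x.round(3),best.cost.round(2)); 
    if len(use)==2: print(best.fun.reshape(-1,2).round(1).tolist()); np.save('p.npy',best.x)
E
```

```text
(0, 1) [ 6.31039e+02  3.25777e+02 -1.86000e-01  8.34290e+01  7.09040e+01] 19.16
[[-1.4, -1.2], [0.4, -1.2], [1.3, -1.1], [-0.3, 2.3], [-0.9, 0.7], [0.1, 0.3], [-0.4, -1.7], [0.3, 0.8], [0.8, -0.1], [-1.3, -0.7], [0.0, 0.2], [0.8, 1.5], [-0.9, 2.0], [3.2, 3.3], [0.2, -1.4], [-0.1, -0.1], [-1.4, -1.2], [-0.8, -0.5], [-1.0, -1.2], [0.8, -0.1], [-0.9, 0.3]]
(0,) [ 6.30865e+02  3.25715e+02 -1.88000e-01  8.38330e+01  7.71810e+01] 7.49
(1,) [ 6.31668e+02  3.26461e+02 -1.79000e-01  8.28470e+01  1.46321e+02] 11.05
```

```bash
cat > wp.py <<'E'
import numpy as np
p=np.load('p.npy'); x,y,th=p[:3]
def W(a,b): return np.round([x+np.cos(th)*a-np.sin(th)*b,y+np.sin(th)*a+np.cos(th)*b],1)
def B(X): d=np.array(X[:2])-[x,y]; c,s=np.cos(th),np.sin(th); return np.round([c*d[0]+s*d[1],-s*d[0]+c*d[1]],1)
E
python3 - <<'E'
from wp import *
from station import *
s=observe();print(s['tcp_pos'],B(s['tcp_pos']),'q',p[4]-22*np.pi,'th',th)
for n,a,b in [('start',-177,0),('contact',-136.4-11,0),('home',-64,0),('back',-110,0)]: print(n,W(a,b))
for q in (1.79,): pass
E
```

```text
[228.55854979 554.7700379  231.3193989 ] [-437.9  150.7] q 1.7886121077009989 th -0.18576641319220538
start [457.1 358.5]
contact [486.2 353. ]
home [568.1 337.6]
back [522.9 346.1]
```

send_rows(
  fingers=[0, 0, 0, 0, 0, 0, 0, 0, 0, 0, 0, 0],
  linear=[
    [25, -22, 0],
    [53, -45, -5],
    [81, -70, -10],
    [110, -94, -20],
    [138, -118, -30],
    [166, -142, -40],
    [194, -166, -50],
    [214, -183, -60],
    [228.5, -196.3, -70],
    [228.5, -196.3, -80],
    [228.5, -196.3, -80],
    [228.5, -196.3, -80],
  ],
  turn=[0.02, 0.04, 0.06, 0.08, 0.1, 0.12, 0.14, 0.16, 0.18, 0.205, 0.205, 0.205],
)

```text
time_s: 1.6
tcp_pos: [456.3, 358.4, 150.9]
eef_rot: [0.77, 0.638, -0.001, -0.0]
force: [-0.7, -0.6, -0.6]
opening: -0.3
```

```bash
python3 - <<'E'
from station import *
from wp import *
import cv2
s=observe();print(s['time_s'],s['tcp_pos'],B(s['tcp_pos']),s['eef_rot'],s['opening'],s['force'],s['joint_pos'])
cv2.imwrite('pics/w1.png',read_camera('wrist')[:,:,::-1]);k=get_calibration('wrist');print(k['t'],k['fovy'])
E
```

```text
1.6 [456.30923396 358.44882413 150.85503823] [-177.8   -0.2] [ 7.69806561e-01  6.38276855e-01 -6.68312992e-04 -2.61263846e-04] -0.2742232997801109 [-0.73615    -0.57476498 -0.55488594] [ 6.65583478e-01  3.21256047e-01 -2.23955552e-01  1.02693482e+00
  4.86692091e-04  8.51863508e-01]
[-436.11215813 -379.01848689  190.87698408] 70.19628326876334
```

View pics/w1.png

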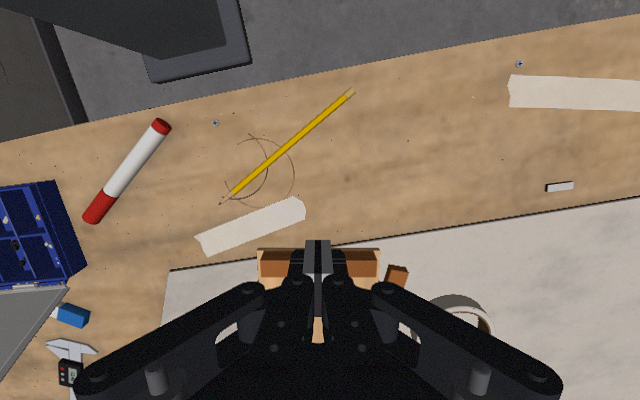

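Wrist view: the rail spans (258–380, 250–275), with the shut fingertips above it at (317,245) and the button end at (397,275). I'll check the fit against these pixels.

```bash
python3 - <<'E'
from station import *
from fit import *
p=np.load('p.npy')
print(proj(get_calibration('wrist'),model(p,[('l',-53,49,74),('l',-53,-49,74),('b',62,8,71),('b',62,-8,71)])).round(1))
E
```

```text
[[376.6 260.8]
 [259.5 260.8]
 [409.8 273.1]
 [392.1 269.6]]
```

send_rows(
  fingers=[0, 0, 0, 0, 0, 0],
  linear=[
    [0, 0, -30],
    [0, 0, -60],
    [0, 0, -75],
    [0, 0, -80],
    [0, 0, -80],
    [0, 0, -80],
  ],
  turn=[0, 0, 0, 0, 0, 0],
)

```text
time_s: 2.15
tcp_pos: [457.2, 359.6, 72.5]
eef_rot: [0.769, 0.639, 0.001, -0.0]
force: [-0.4, 0.2, 0.3]
opening: 0.2
```

send_rows(
  fingers=[0, 0, 0, 0, 0, 0, 0, 0, 0, 0, 0, 0],
  linear=[
    [7.9, -1.5, 0],
    [15.7, -3, 0],
    [19.7, -3.7, 0],
    [23.6, -4.4, 0],
    [26.5, -5, 0],
    [29.5, -5.5, 0],
    [32.4, -6.1, 0],
    [36.4, -6.8, 0],
    [41.3, -7.8, 0],
    [46.2, -8.7, 0],
    [51.1, -9.6, 0],
    [56, -10.5, 0],
  ],
  turn=[0, 0, 0, 0, 0, 0, 0, 0, 0, 0, 0, 0],
)

```text
time_s: 3.15
tcp_pos: [513.4, 347.8, 71.2]
eef_rot: [0.77, 0.638, -0.0, 0.0]
force: [-2.5, -0.1, 1.5]
opening: -0.2
```

send_rows(
  fingers=[0, 0, 0, 0, 0, 0, 0, 0, 0],
  linear=[
    [4.9, -0.9, 0],
    [9.8, -1.8, 0],
    [14.7, -2.8, 0],
    [19.7, -3.7, 0],
    [24.6, -4.6, 0],
    [29.5, -5.5, 0],
    [34.4, -6.5, 0],
    [37.4, -7, 0],
    [39.3, -7.4, 0],
  ],
  turn=[0, 0, 0, 0, 0, 0, 0, 0, 0],
)

```text
time_s: 3.9
tcp_pos: [552.9, 340.4, 71.2]
eef_rot: [0.77, 0.638, 0.0, 0.0]
force: [-0.7, 0.4, 1.1]
opening: -0.1
```

```bash
python3 - <<'E'
from station import *
from wp import *
import cv2
s=observe();print(s['time_s'],s['tcp_pos'],B(s['tcp_pos']),s['force'])
a=read_camera('scene')[175:310,240:420,::-1];b=read_camera('side')[160:260,225:365,::-1]
cv2.imwrite('pics/c3.png',np.hstack([cv2.resize(a,(400,300),interpolation=2),cv2.resize(b,(400,300),interpolation=2)]))
E
```

```text
3.9 [552.90457086 340.37157952  71.22121531] [-79.5  -0.1] [-0.73000143  0.43667839  1.0610532 ]
```

View pics/c3.png

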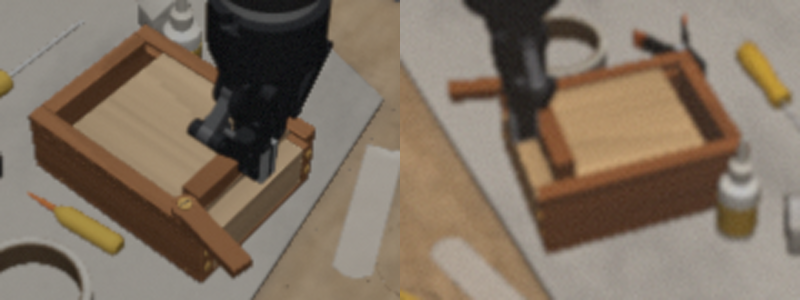

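The lid follows, with about 15 mm left: the rail is at (215,180) in the left view and the button is untouched at (220,240). I'll finish in small steps, watching the force.

send_rows(
  fingers=[0, 0, 0, 0, 0, 0],
  linear=[
    [2, -0.4, 0],
    [4, -0.7, 0],
    [6, -1.1, 0],
    [8, -1.5, 0],
    [9.5, -1.8, 0],
    [10.5, -2, 0],
  ],
  turn=[0, 0, 0, 0, 0, 0],
)

```text
time_s: 4.5
tcp_pos: [563.0, 338.6, 71.3]
eef_rot: [0.77, 0.638, 0.0, -0.0]
force: [-1.1, 0.2, -0.3]
opening: 0.0
```

send_rows(
  fingers=[0, 0],
  linear=[
    [1, -0.2, 0],
    [1.5, -0.3, 0],
  ],
  turn=[0, 0],
)

```text
time_s: 4.67
tcp_pos: [564.5, 338.3, 71.3]
eef_rot: [0.77, 0.638, 0.0, -0.0]
force: [-1.7, 0.3, 0.2]
opening: -0.0
```

send_rows(
  fingers=[0, 0],
  linear=[
    [0.7, -0.1, 0],
    [1, -0.2, 0],
  ],
  turn=[0, 0],
)

```text
time_s: 4.83
tcp_pos: [565.4, 338.1, 71.3]
eef_rot: [0.77, 0.638, 0.0, -0.0]
force: [-1.8, 0.8, 1.0]
opening: 0.4
```

send_rows(
  fingers=[0, 0],
  linear=[
    [0.7, -0.1, 0],
    [1, -0.2, 0],
  ],
  turn=[0, 0],
)

```text
time_s: 5.0
tcp_pos: [566.4, 338.0, 71.3]
eef_rot: [0.77, 0.638, 0.0, -0.0]
force: [-2.3, 0.2, -0.0]
opening: 0.1
```

send_rows(
  fingers=[0, 0],
  linear=[
    [0.5, -0.1, 0],
    [0.8, -0.2, 0],
  ],
  turn=[0, 0],
)

```text
time_s: 5.17
tcp_pos: [567.2, 337.8, 71.3]
eef_rot: [0.77, 0.638, 0.0, -0.0]
force: [-1.9, 2.1, -0.9]
opening: -0.0
```

send_rows(
  fingers=[0, 0],
  linear=[
    [0.5, -0.1, 0],
    [0.8, -0.1, 0],
  ],
  turn=[0, 0],
)

```text
time_s: 5.33
tcp_pos: [568.0, 337.7, 71.3]
eef_rot: [0.77, 0.638, 0.0, -0.0]
force: [-1.6, 1.7, 0.0]
opening: 0.1
```

send_rows(
  fingers=[0, 0],
  linear=[
    [0.5, -0.1, 0],
    [0.5, -0.1, 0],
  ],
  turn=[0, 0],
)

```text
time_s: 5.5
tcp_pos: [568.6, 337.5, 71.3]
eef_rot: [0.77, 0.638, 0.0, -0.0]
force: [-1.3, 1.6, 0.3]
opening: 0.3
```

send_rows(
  fingers=[0, 0],
  linear=[
    [0.5, -0.1, 0],
    [0.5, -0.1, 0],
  ],
  turn=[0, 0],
)

```text
time_s: 5.67
tcp_pos: [568.9, 337.4, 71.3]
eef_rot: [0.77, 0.638, -0.0, -0.0]
force: [-1.6, 0.7, 1.0]
opening: -0.1
```

send_rows(
  fingers=[0, 0],
  linear=[
    [0.5, -0.1, 0],
    [0.5, -0.1, 0],
  ],
  turn=[0, 0],
)

```text
time_s: 5.83
tcp_pos: [568.9, 337.4, 71.3]
eef_rot: [0.77, 0.639, -0.0, -0.0]
force: [-4.5, 2.4, 2.0]
opening: -0.1
```

send_rows(
  fingers=[0],
  linear=[
    [0.4, -0.1, 0],
  ],
  turn=[0],
)

```text
time_s: 5.92
tcp_pos: [568.9, 337.4, 71.3]
eef_rot: [0.77, 0.639, -0.0, -0.001]
force: [-5.8, 2.4, 3.5]
opening: 0.0
```

Home: the TCP is stuck at 568.9 while the force climbs to about 6 N. Next I retreat and plan the button sweep.

```bash
cat >> wp.py <<'E'
def T(q,l,r=42): return W(-64-r*np.sin(q)-l*np.cos(q)+.5, 58-r*np.cos(q)+l*np.sin(q))
E
python3 - <<'E'
from wp import *
print('back',W(-110,0)); print('start',T(1.79,34)); 
a=T(1.79,24)
for q in (1.79,1.7,1.6,1.5,1.4,1.3,1.2,1.1,1,.9,.8,.7,.6,.5,.4,.3,.2,.1,.05,0): print(q,T(q,19),(T(q,19)-T(1.79,34)).round(1),round(1.79-q,2))
E
```

```text
back [522.9 346.1]
start [554.1 442.3]
1.79 [548.2 428.5] [ -5.9 -13.8] 0.0
1.7 [545.3 425.6] [ -8.8 -16.7] 0.09
1.6 [542.4 422. ] [-11.7 -20.3] 0.19
1.5 [539.8 418.2] [-14.3 -24.1] 0.29
1.4 [537.6 414.1] [-16.5 -28.2] 0.39
1.3 [535.9 409.9] [-18.2 -32.4] 0.49
1.2 [534.6 405.5] [-19.5 -36.8] 0.59
1.1 [533.7 400.9] [-20.4 -41.4] 0.69
1 [533.3 396.3] [-20.8 -46. ] 0.79
0.9 [533.3 391.7] [-20.8 -50.6] 0.89
0.8 [533.8 387.2] [-20.3 -55.1] 0.99
0.7 [534.8 382.6] [-19.3 -59.7] 1.09
0.6 [536.2 378.3] [-17.9 -64. ] 1.19
0.5 [538. 374.] [-16.1 -68.3] 1.29
0.4 [540.3 370. ] [-13.8 -72.3] 1.39
0.3 [542.9 366.2] [-11.2 -76.1] 1.49
0.2 [545.9 362.7] [ -8.2 -79.6] 1.59
0.1 [549.3 359.6] [ -4.8 -82.7] 1.69
0.05 [551.1 358.1] [ -3.  -84.2] 1.74
0 [552.9 356.7] [ -1.2 -85.6] 1.79
```

send_rows(
  fingers=[0, 0, 0, 0, 0, 0, 0, 0],
  linear=[
    [-3, 0.6, 0],
    [-12, 2.3, 0],
    [-27, 5, 0],
    [-46, 8.7, 0],
    [-46, 8.7, 20],
    [-46, 8.7, 50],
    [-46, 8.7, 80],
    [-46, 8.7, 80],
  ],
  turn=[0, 0, 0, 0, 0, 0, 0, 0],
)

```text
time_s: 6.58
tcp_pos: [526.9, 347.6, 157.8]
eef_rot: [0.77, 0.638, 0.005, 0.001]
force: [0.7, 0.9, 0.4]
opening: -0.1
```

```bash
python3 - <<'E'
from station import *
from fit import *
im=read_camera('scene');si=read_camera('side')
s=observe();print(s['time_s'],s['tcp_pos'],s['force'],s['joint_pos'],np.abs(s['joint_vel']).max())
p=np.load('p.npy');p[3]=0
a=im[:,:,::-1].copy();b=si[:,:,::-1].copy()
for c,i in (('scene',a),('side',b)):
    for u,v in proj(get_calibration(c),model(p,[('l',-53,49,74),('l',-53,-49,74),('l',-37,49,74),('b',62,0,71)])): cv2.circle(i,(round(u),round(v)),0,(0,255,0),-1)
cv2.imwrite('pics/c4.png',np.hstack([cv2.resize(a[175:310,240:420],(400,300),interpolation=2),cv2.resize(b[160:260,225:365],(400,300),interpolation=2)]))
E
```

```text
6.6833 [525.01026388 346.37572447 153.14197036] [-0.01368991 -0.14379066 -0.01333895] [ 5.83736933e-01  4.02836348e-01 -1.01020127e-01  1.06282747e+00
 -1.02229266e-03  7.69704120e-01] 0.04495466092433831
```

View pics/c4.png

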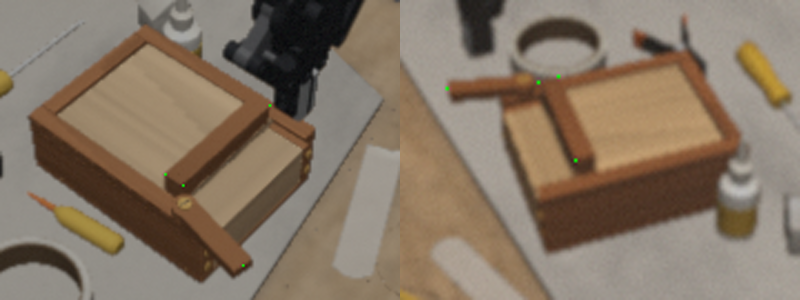

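Lid home: the predicted green points fall on the rail's corners in both views, and the button still points out at about 1.79. Now the tool moves to the outer side of the button.

send_rows(
  fingers=[0, 0, 0, 0, 0, 0, 0, 0, 0, 0, 0, 0],
  linear=[
    [2.5, 8, 0],
    [5, 16, 0],
    [7.5, 24, 0],
    [10, 32, 0],
    [12.5, 40, 0],
    [15, 48, 0],
    [17.5, 56, 0],
    [20, 64, 0],
    [22.5, 72, 0],
    [25, 80, 0],
    [27.5, 88, 0],
    [30.2, 96.4, 0],
  ],
  turn=[-0.11, -0.22, -0.33, -0.44, -0.55, -0.66, -0.77, -0.88, -0.99, -1.1, -1.21, -1.32],
)

```text
time_s: 7.68
tcp_pos: [553.5, 441.7, 149.3]
eef_rot: [1.0, 0.03, -0.001, 0.001]
force: [-0.3, 0.2, 0.3]
opening: 0.3
```

send_rows(
  fingers=[0, 0, 0, 0, 0, 0, 0, 0, 0, 0],
  linear=[
    [0, 0, 0],
    [0, 0, 0],
    [0, 0, 0],
    [0, 0, 0],
    [0, 0, 0],
    [0, 0, -20],
    [0, 0, -45],
    [0, 0, -70],
    [0, 0, -79],
    [0, 0, -79],
  ],
  turn=[-0.1, -0.2, -0.3, -0.4, -0.47, -0.47, -0.47, -0.47, -0.47, -0.47],
)

```text
time_s: 8.52
tcp_pos: [551.5, 440.0, 67.8]
eef_rot: [0.98, -0.201, -0.002, 0.003]
force: [-0.7, -0.2, -0.8]
opening: -0.0
```

```bash
python3 - <<'E'
from station import *
import cv2
im=read_camera('scene');si=read_camera('side')
s=observe();print(s['time_s'],s['tcp_pos'],s['eef_rot'],s['force'],s['joint_pos'])
a=im[:,:,::-1];b=si[:,:,::-1]
import numpy as np
cv2.imwrite('pics/c5.png',np.hstack([cv2.resize(a[175:310,240:420],(400,300),interpolation=2),cv2.resize(b[160:260,225:365],(400,300),interpolation=2)]))
E
```

```text
8.6167 [553.81163967 441.94741738  72.05056471] [ 9.79559789e-01 -2.01152418e-01 -2.39564578e-04  5.17782425e-04] [ 0.70869235 -0.69259277  0.82260636] [ 6.73664200e-01  6.07753721e-01  3.32965245e-02  9.97441446e-01
 -2.94720415e-04  2.64952924e+00]
```

View pics/c5.png

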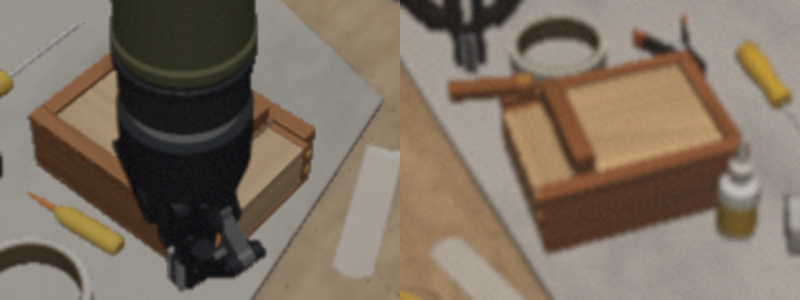

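The fingers stand beyond the bar's outer side (side view (470,55), bar at (490,88)). Now I sweep along the arc about the screw.

send_rows(
  fingers=[0, 0, 0, 0, 0, 0, 0, 0, 0, 0, 0, 0],
  linear=[
    [-2, -4.6, 0],
    [-4, -9.3, 0],
    [-5.9, -13.8, 0],
    [-8.8, -16.7, 0],
    [-11.7, -20.3, 0],
    [-14.3, -24.1, 0],
    [-16.5, -28.2, 0],
    [-18.2, -32.4, 0],
    [-19.5, -36.8, 0],
    [-20.4, -41.4, 0],
    [-20.8, -46, 0],
    [-20.8, -50.6, 0],
  ],
  turn=[0, 0, 0, 0.09, 0.19, 0.29, 0.39, 0.49, 0.59, 0.69, 0.79, 0.89],
)

```text
time_s: 9.62
tcp_pos: [533.5, 391.7, 73.6]
eef_rot: [0.97, 0.243, 0.001, -0.001]
force: [-0.5, 0.9, 0.2]
opening: -0.1
```

send_rows(
  fingers=[0, 0, 0, 0, 0, 0],
  linear=[
    [0.5, -4.5, 0],
    [1.5, -9.1, 0],
    [2.9, -13.4, 0],
    [4.7, -17.7, 0],
    [7, -21.7, 0],
    [9.6, -25.5, 0],
  ],
  turn=[0.1, 0.2, 0.3, 0.4, 0.5, 0.6],
)

```text
time_s: 10.12
tcp_pos: [543.0, 366.0, 73.5]
eef_rot: [0.855, 0.518, 0.001, -0.0]
force: [-0.8, 1.1, 0.3]
opening: -0.1
```

```bash
python3 - <<'E'
from station import *
import cv2,numpy as np
im=read_camera('scene');si=read_camera('side')
s=observe();print(s['time_s'],s['tcp_pos'],s['eef_rot'],s['force'],s['joint_pos'])
a=im[:,:,::-1];b=si[:,:,::-1]
cv2.imwrite('pics/c6.png',np.hstack([cv2.resize(a[175:310,240:420],(400,300),interpolation=2),cv2.resize(b[160:260,225:365],(400,300),interpolation=2)]))
E
```

```text
10.2167 [543.36839653 365.61801413  73.34528387] [8.56574900e-01 5.16022249e-01 6.91926364e-04 1.10563045e-05] [ 0.80619188 -0.34522361 -0.27420695] [ 5.92333308e-01  5.10698296e-01 -1.26768121e-01  9.31948903e-01
 -9.14317868e-05  1.07872801e+00]
```

View pics/c6.png

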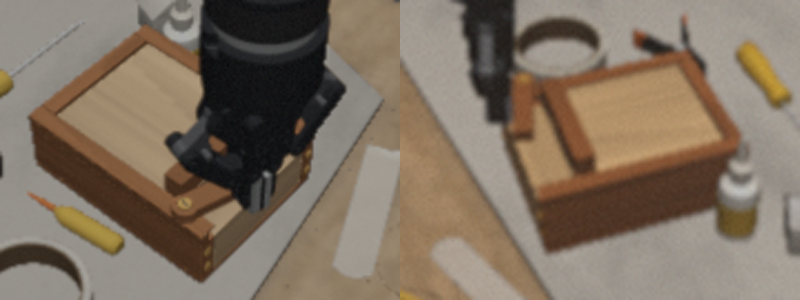

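The bar follows (about q 0.3; side view bar at (522,105)). I'll take the last part in small steps.

send_rows(
  fingers=[0, 0, 0, 0, 0, 0, 0],
  linear=[
    [1.5, -1.8, 0],
    [3, -3.5, 0],
    [4.7, -5.1, 0],
    [6.4, -6.6, 0],
    [7.3, -7.4, 0],
    [8.2, -8.1, 0],
    [8.2, -8.1, 0],
  ],
  turn=[0.05, 0.1, 0.15, 0.2, 0.225, 0.25, 0.25],
)

```text
time_s: 10.8
tcp_pos: [551.1, 358.0, 72.9]
eef_rot: [0.786, 0.618, 0.0, 0.0]
force: [0.1, 0.2, -0.7]
opening: 0.1
```

send_rows(
  fingers=[0, 0],
  linear=[
    [0.9, -0.7, 0],
    [0.9, -0.7, 0],
  ],
  turn=[0.025, 0.025],
)

```text
time_s: 10.97
tcp_pos: [551.9, 357.4, 72.7]
eef_rot: [0.778, 0.628, 0.0, 0.0]
force: [-0.6, -0.6, 1.1]
opening: 0.1
```

send_rows(
  fingers=[0, 0],
  linear=[
    [0.5, -0.4, 0],
    [0.5, -0.4, 0],
  ],
  turn=[0.015, 0.015],
)

```text
time_s: 11.13
tcp_pos: [552.4, 357.0, 72.5]
eef_rot: [0.773, 0.634, 0.0, -0.0]
force: [-1.1, 0.9, -0.8]
opening: -0.1
```

send_rows(
  fingers=[0, 0],
  linear=[
    [0.5, -0.1, 0],
    [0.5, -0.1, 0],
  ],
  turn=[0.01, 0.01],
)

```text
time_s: 11.3
tcp_pos: [552.9, 356.8, 72.3]
eef_rot: [0.77, 0.638, -0.0, 0.0]
force: [-0.8, -0.5, 0.8]
opening: 0.1
```

send_rows(
  fingers=[0, 0],
  linear=[
    [0.4, -0.1, 0],
    [0.4, -0.1, 0],
  ],
  turn=[0, 0],
)

```text
time_s: 11.47
tcp_pos: [553.2, 356.8, 72.2]
eef_rot: [0.77, 0.638, -0.0, -0.0]
force: [-1.8, 0.0, 0.6]
opening: 0.0
```

send_rows(
  fingers=[0, 0],
  linear=[
    [0.3, -0.1, 0],
    [0.3, -0.1, 0],
  ],
  turn=[0, 0],
)

```text
time_s: 11.63
tcp_pos: [553.2, 356.7, 72.2]
eef_rot: [0.77, 0.638, -0.0, -0.0]
force: [-2.9, -0.1, 2.0]
opening: 0.0
```

Stop met exactly where predicted (TCP 553.2, about 3 N). Retreat and check.

send_rows(
  fingers=[0, 0, 0, 0, 0, 0, 0, 0, 0, 0, 0, 0],
  linear=[
    [-3, 0.6, 0],
    [-12, 2.3, 0],
    [-27, 5, 0],
    [-46, 8.7, 0],
    [-60, 11, 10],
    [-70, 13, 40],
    [-85, 20, 70],
    [-110, 40, 90],
    [-125, 65, 100],
    [-135, 90, 100],
    [-135, 90, 100],
    [-135, 90, 100],
  ],
  turn=[0, 0, 0, 0, 0, 0, 0, 0, 0, 0, 0, 0],
)

```text
time_s: 12.63
tcp_pos: [417.7, 447.8, 172.5]
eef_rot: [0.769, 0.639, 0.0, 0.0]
force: [-0.0, 0.1, -0.5]
opening: 0.0
```

```bash
python3 - <<'E'
from station import *
from fit import *
im=read_camera('scene');si=read_camera('side')
s=observe();print(s['time_s'],s['tcp_pos'],s['force'])
p=np.load('p.npy');p[3]=0;p[4]=0
a=im[:,:,::-1].copy();b=si[:,:,::-1].copy()
for c,i in (('scene',a),('side',b)):
    for u,v in proj(get_calibration(c),model(p,[('l',-53,-49,74),('l',-37,49,74),('b',62,8,71),('b',62,-8,71)])): cv2.circle(i,(round(u),round(v)),0,(0,255,0),-1)
cv2.imwrite('pics/c7.png',np.hstack([cv2.resize(a[175:310,240:420],(400,300),interpolation=2),cv2.resize(b[160:260,225:365],(400,300),interpolation=2)]))
E
```

```text
12.7333 [418.31203083 446.00045418 171.84076078] [-0.11475604  0.11593675  0.30480638]
```

View pics/c7.png

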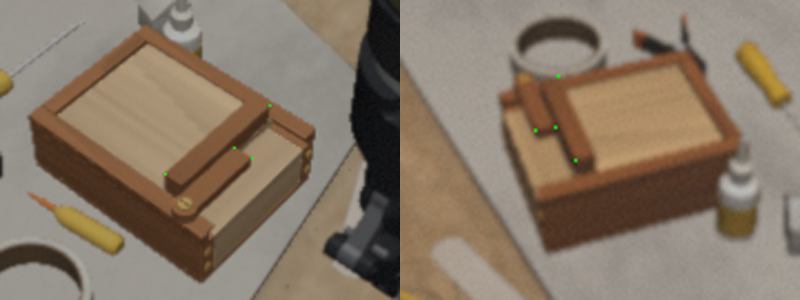

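The lid is shut and the button lies square in front of the rail. The predicted end corners match in both views, at (235,148)/(252,157) in the scene and (535,130)/(555,127) in the side view.

```bash
python3 -c "
from station import *
print(finish_job())"
```

```text
the job is handed in; nothing more can be done
None
```

The weight box is closed and the job is handed in at about 12.7 s of the 43 s allowed; no verdict was reported.

- **Lid:** With the fingers shut, I pushed the lid home by the middle of its rail, from about 83 mm open. I stopped when the tool no longer advanced and the force had risen to about 6–7 N.
- **Button:** Only then did I sweep the turn button round its screw, from about 1.79 rad to its stop. The force at the stop was about 3 N.
- **Last checks:**
    - Rail and button-end corners predicted for a shut lid and a locked button fell on the real ones in both the scene and side pictures.
    - The glue bottle and glue pen look unmoved.
    - The arm stands clear, with the force near zero.
    - The weights are hidden under the lid, so I couldn't see them at the end; nothing touched them.
- **Disagreements:** No check failed. The lid met its stop about 1 mm past my estimate, within the measuring error.

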